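# Closing-time pointing check of the kitchen ledge

## Robot

A 7-joint arm with a two-finger parallel gripper is mounted at the origin on the work surface. World frame = base frame: x ahead of the robot, y to its left, z up, the work surface at z = 0. Lengths are in mm, angles in rad, forces in N, time in s.
With the tool pointing down it reaches from about 400 to 900 mm from the base axis. Payload 5.6 kg.
Tool frame: the origin (TCP) lies between the finger pads, 19 mm behind the fingertips; this is the grasp point; x points along the fingers, y is the direction in which the jaws open and shut, and the axes are right-handed (so a half turn about x gives the same grasp; the last joint's range is limited). The gripper opens to 92 mm and grips with 3 to 60 N. Pads are 20 mm wide; open, the fingers measure 128 mm over their backs; the gripper's body (75 mm by 189 mm) begins 69 mm behind the grasp point.
Start: joints at [-0.043, 0.468, -0.012, 1.603, 0.006, 1.071, -0.056], TCP at [650.006, -0.043, 233.292] pointing down, gripper open.
Joint ranges: [-2.53, 2.53], [-0.31, 2.02], [-1.57, 1.55], [0.28, 2.44], [-1.29, 4.43], [0.15, 1.84], [-2.92, 2.92]. Speed limits (rad/s): [2.57, 2.57, 3.14, 3.14, 3.14, 3.14, 3.14].

## Interface

Orientations are given as a rotation vector (axis times angle).
In Python, from cell import robot, grip, kin, viewer gives the robot as it stands. Calls block until the motion is done:
- robot.movep(position, orientation): joint-space move of the TCP to a pose.
- robot.servo_line(position, feed=150, rotation=None): straight line of the TCP; rotation=None keeps the orientation; feed is the mean speed in mm/s.
- robot.goto_joints(angles): joint-space move.
- grip(opening, newtons=None): opening from 0.0 (shut) to 1.0 (fully open); newtons is the grip in N (None keeps the last); returns when the fingers have stopped.
- robot.hold(seconds).
- kin.ik(position, orientation): joint angles nearest the present ones, or None.
- robot.observe(): the state.
- viewer.read_camera(name): name is "scene" or "side" or "wrist"; returns the picture (384x512x3 uint8, red, green, blue); there is no depth.
- viewer.camera_info(name): a dict with "camera_matrix" (3x3 intrinsics, pixels), "k1" (the pictures are not rectified: a ray, as slopes to the right and down, at radius r is drawn at 1 + k1 r^2 times it, then the intrinsics apply), "R" (3x3) and "t" (3): a world point X has camera coordinates R X + t. Camera axes: x right, y down, z forward; pixel columns grow to the right and rows downward; lengths in mm; the calibration is good to about 2 mm. A picture is of the moment at which its call begins: read the wrist's pose just before it. camera_info takes no time and is no camera call; for the wrist camera it gives the pose at the moment of the call.
A pose or a line that the arm cannot do raises robot.IKError and nothing moves.
- robot.job_done(): hands the job in, once; it reports no verdict.
Trained networks look in the newest picture that a camera, given by its name, has taken for a name from the list of things; names that differ only in an ending like _2 or _b are one class to them, and where a whole thing is asked for, a point or a joint stands for the part that bears it (a point fixed in the world has none). Each returns a list of dicts, best first, with "confidence" (0 to 1); they miss things now and then, are a little off and sometimes report something else, mostly with a low value. They report only what shows in the picture. A call takes as long as a camera call. They do not tell look-alikes from the thing itself.
- viewer.silhouettes(name, camera): "mask" (384x512 bool, what is visible of it).
- viewer.pinpoint(name, camera): "at" ([x, y, z] in mm, in the coordinates of the camera as it stood for that picture, good to about 4 mm: a listed point, or the origin of a listed thing).
The state is a dict: "t": time; "joints": joint angles; "joint_velocities": joint speeds; "joint_torque": joint torques, N m; "tcp_pos": TCP position; "tcp_rot": TCP orientation; "contact_force": force on the tool from outside, world axes, zero at the start; "wrist_torque": the same for the moment, N m; "grip_width": opening from 0.0 (shut) to 1.0 (fully open).
Only numpy, scipy, OpenCV 4.12 (cv2) and the standard library are available. Lean on these libraries where they do the work, as an engineer would, in place of code of your own. Each camera call takes 0.05 s, during which the arm holds its last target. There are 200 camera calls.

## Task

Do the closing-time pointing check of the kitchen ledge: with the fingers pointing straight down, point at the cork of the frosted white jar, then at the bowl of the green spoon rest, then at the middle of the steel egg ring, in that order, holding the fingertips about 3 cm above each for at least two seconds. Touch and move nothing, travel well above everything in between, and do not dip down over any of the other things. Finish still pointing at the egg ring, clear of it.

Things in the scene. Friction and masses are not known exactly. Their poses are not given: they have to be found in the camera images.
- frosted_jar: frosted, whitish translucent glass jar, 84 mm across and 132 mm tall with its cork stopper; loose; origin at the centre of its underside, z up
- frosted_jar_cork (a point): centre of the top face of the frosted jar's cork (cork 44 mm across), 132 mm above the jar's underside; first thing to point at
- spoon_rest: green ceramic spoon rest, 20 mm tall: a shallow round bowl 100 mm across with a flat 34 mm wide handle reaching to 118 mm from the bowl's centre along the body's -x; loose; origin under the centre of the bowl, z up
- spoon_rest_bowl (a point): point on the axis of the spoon rest's bowl, at the height of its rim (20 mm above its underside); second thing to point at, the 3 cm are counted from here
- egg_ring: open steel egg ring, 90 mm across, 3 mm wall, 20 mm tall, with a flat 14 mm wide tab reaching to 89 mm from the centre along the body's -x; loose; origin on the ring's axis at its underside, z up
- egg_ring_mid (a point): centre of the egg ring at the height of its upper rim (20 mm above its underside); third thing to point at, the 3 cm are counted from here
- amber_jar: look-alike: brown amber glass jar with cork, same shape and size as the frosted jar (84 mm across, 132 mm tall); not to be pointed at; loose; origin under its centre
- ramekin: white ceramic ramekin, round, 84 mm across, 48 mm tall; not to be pointed at; loose; origin under its centre
- molcajete: dark basalt molcajete (mortar bowl on three feet), 170 mm across, 100 mm tall; not to be pointed at; loose, heavy; origin under its centre
- pestle: dark basalt pestle standing on its broad end, 62 mm across, 92 mm tall; not to be pointed at; loose; origin under its centre
There are look-alikes about, which are no part of the job. Leave any orange or yellow look-alike of the egg_ring alone.

How it is judged:
By the outcome, as a careful person would: the job done as asked, in the order asked, and still so for the second after the job is handed in, with the robot touching nothing.
It also fails if it takes over 56 s, if anything falls off the work surface, if the arm or the gripper's body presses on something with over 40 N, if the wrist force passes 120 N, or if a joint passes its speed limit or range.

## Working session

There is one attempt and no reset: what is moved stays moved. The work goes in short steps, each a Python script; the robot and the scene stay as the last script left them, time stands still between calls to the robot, and variables do not carry over. Pictures are saved under pics/ and viewed, about 8 in all and at most 12, crops included, and the job is handed in when it is done.

```bash
mkdir -p pics; cat > h.py <<'E'
import numpy as np, cv2
from cell import robot, grip, kin, viewer
def world(cam,p,ci=None):
    ci=ci or viewer.camera_info(cam); return np.array(ci["R"]).T@(np.array(p)-np.array(ci["t"]))
def pix(cam,X,ci=None):
    ci=ci or viewer.camera_info(cam); c=np.array(ci["R"])@np.array(X)+np.array(ci["t"]); s=c[:2]/c[2]; s=s*(1+ci["k1"]*(s@s)); K=np.array(ci["camera_matrix"]); return K[:2,:2]@s+K[:2,2]
def shot(cam,fn):
    im=viewer.read_camera(cam); cv2.imwrite("pics/"+fn,im[:,:,::-1]); return im
E
python3 - <<'E'
from h import *
ims=[shot(c,f"{c}0.png") for c in("scene","side")]
np.set_printoptions(precision=0,suppress=True)
for c in("scene","side"):
    for n in("frosted_jar_cork","spoon_rest_bowl","egg_ring_mid","amber_jar","ramekin","molcajete","pestle"):
        for d in viewer.pinpoint(n,c): w=world(c,d["at"]); print(c,n,round(d["confidence"],2),w,pix(c,w))
print(robot.observe()["t"],robot.observe()["tcp_rot"])
E
```

```text
scene frosted_jar_cork 0.72 [479.  99. 129.] [292. 170.]
scene spoon_rest_bowl 0.86 [ 469. -120.   17.] [216. 202.]
scene egg_ring_mid 0.9 [618.  17.  18.] [264. 235.]
scene egg_ring_mid 0.87 [ 705. -346.   22.] [111. 261.]
scene egg_ring_mid 0.64 [302. 188.  20.] [313. 171.]
scene egg_ring_mid 0.62 [278. 345.  18.] [358. 167.]
scene amber_jar 0.56 [478. 282.  -4.] [353. 207.]
scene ramekin 0.79 [ 468. -302.   -2.] [155. 209.]
scene molcajete 0.67 [621.  19.  -1.] [265. 241.]
scene molcajete 0.61 [691. 222.  -2.] [349. 259.]
scene pestle 0.57 [ 693. -199.    1.] [176. 263.]
scene pestle 0.23 [ 472. -302.   -1.] [154. 209.]
side frosted_jar_cork 0.97 [480.  96. 133.] [240. 167.]
side spoon_rest_bowl 0.69 [ 465. -119.   19.] [245. 244.]
side egg_ring_mid 0.98 [ 704. -342.   18.] [353. 296.]
side egg_ring_mid 0.75 [308. 196.  19.] [186. 182.]
side egg_ring_mid 0.74 [272. 341.  13.] [175. 161.]
side egg_ring_mid 0.59 [619.  15.  23.] [289. 207.]
side amber_jar 0.85 [477. 289.   5.] [233. 166.]
side ramekin 0.83 [ 471. -300.   -0.] [258. 299.]
side molcajete 0.9 [689. 223.   2.] [295. 172.]
side pestle 0.86 [ 698. -199.   -4.] [333. 260.]
0.8 [ 1.  1. -1.]
```

View pics/scene0.png

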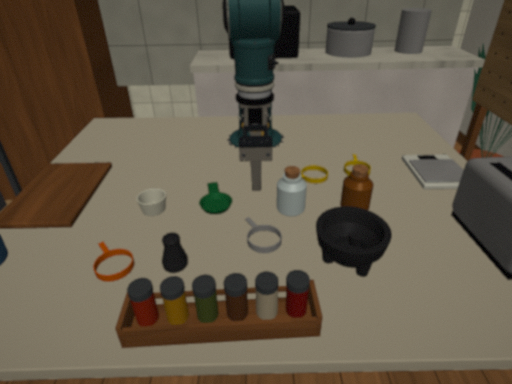

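View pics/side0.png

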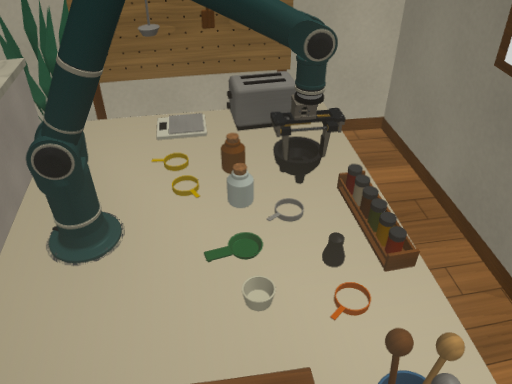

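The targets, with pixels from the scene picture:
- **Jar:** the whitish jar at (292,190) is the frosted one. The brown one at (356,185) is the look-alike.
- **Spoon rest:** the only green one, at (216,202).
- **Egg ring:** the grey steel ring at (264,238). The yellow rings at (315,174) and (357,165) and the orange ring at (114,263) are look-alikes.

Next I'll rise, shut the fingers, go high above the jar and check there with the wrist camera.

```bash
python3 - <<'E'
from h import *
np.set_printoptions(precision=1,suppress=True)
im=cv2.imread("pics/scene0.png"); cv2.imwrite("pics/crop.png",cv2.resize(im[145:290,180:400],None,fx=3.5,fy=3.5,interpolation=cv2.INTER_CUBIC))
robot.servo_line([650,0,290],feed=150); grip(0.0)
robot.servo_line([480,97,290],feed=150); robot.hold(0.3)
ci=viewer.camera_info("wrist"); shot("wrist","w1.png")
for n in("frosted_jar_cork","spoon_rest_bowl","egg_ring_mid"):
    for d in viewer.pinpoint(n,"wrist"): w=world("wrist",d["at"],ci); print(n,round(d["confidence"],2),w,pix("wrist",w,ci))
o=robot.observe(); print(o["t"],o["tcp_pos"],o["tcp_rot"],o["grip_width"],o["contact_force"])
E
```

```text
frosted_jar_cork 0.88 [477.3  97.9 131.7] [251.1 187.4]
4.6333 [480.  97. 290.] [ 1.2  1.2 -1.2] 0.0021901582183328915 [ 0.6  0.2 -0.5]
```

View pics/crop.png

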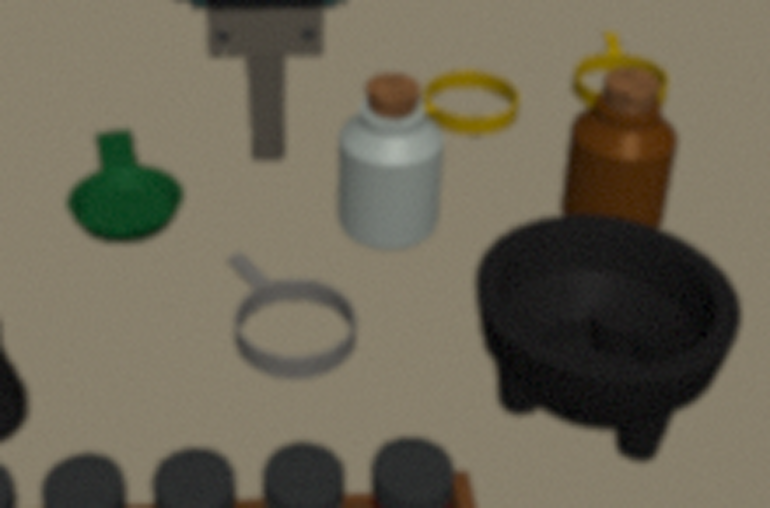

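View pics/w1.png

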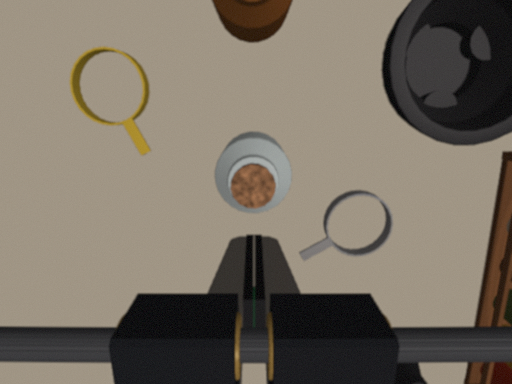

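The crop confirms the frosted jar with its cork, the green rest and the grey ring. In the wrist view the cork is at (252,186) and the frosted jar is below the tool, with the amber jar and the yellow ring well off to the side. I'll point at the cork now, then go on high above the spoon rest and measure it from there.

```bash
cat >> h.py <<'E'
def look(n,fn,near):
    robot.hold(0.3); ci=viewer.camera_info("wrist"); shot("wrist",fn); r=None
    for d in viewer.pinpoint(n,"wrist"):
        w=world("wrist",d["at"],ci); print(n,round(d["confidence"],2),w,pix("wrist",w,ci))
        if r is None and np.linalg.norm(w-near)<25: r=w
    return r
def point(x,y,ztop):
    robot.servo_line([x,y,ztop+49],feed=120); robot.hold(2.8); o=robot.observe(); print(o["t"],o["tcp_pos"],o["contact_force"])
E
python3 - <<'E'
from h import *
np.set_printoptions(precision=1,suppress=True)
robot.servo_line([478.5,97.5,290],feed=50)
point(478.5,97.5,132)
robot.servo_line([478.5,97.5,290],feed=150)
robot.servo_line([467,-119.5,290],feed=150)
look("spoon_rest_bowl","w2.png",[467,-119.5,20])
print(robot.observe()["t"])
E
```

```text
8.7417 [478.5  97.5 181. ] [ 0.1 -0.6 -0.2]
spoon_rest_bowl 0.68 [ 463.1 -121.5   20. ] [250.9 168.7]
spoon_rest_bowl 0.33 [ 460.5 -121.8   -0. ] [249.1 166. ]
11.6167
```

View pics/w2.png

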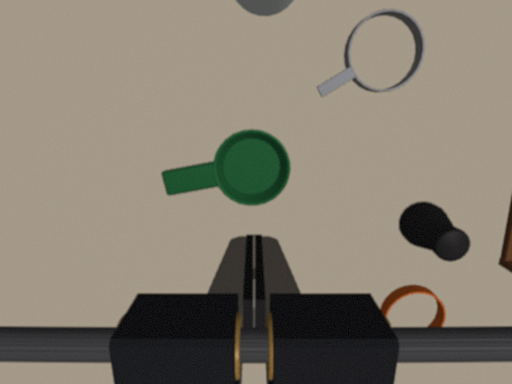

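The green bowl's rim is centred at about (252,167), which agrees with the network to within 2 mm, and nothing else is below the tool. I'll use (465,-120.5), then go on high above the ring.

```bash
python3 - <<'E'
from h import *
np.set_printoptions(precision=1,suppress=True)
robot.servo_line([465,-120.5,290],feed=50)
point(465,-120.5,20)
robot.servo_line([465,-120.5,290],feed=150)
robot.servo_line([618,16,290],feed=150)
look("egg_ring_mid","w3.png",[618,16,20])
print(robot.observe()["t"],pix("wrist",[618,16,20]))
E
```

```text
16.6583 [ 465.  -120.5   69. ] [-0.   0.5  0. ]
20.2 [254.  166.7]
```

View pics/w3.png

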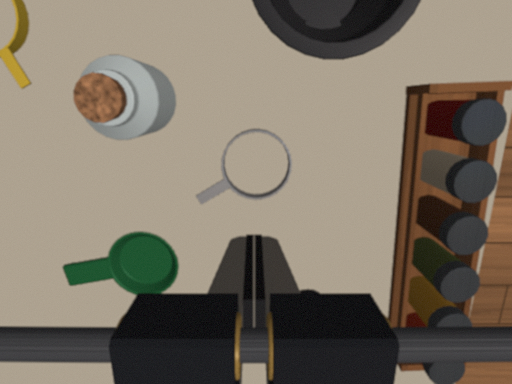

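The steel ring's rim is centred at (256,163), against (254,167) predicted, so I'm correcting to about (620.5,19.5). Next: point, check, hand in.

```bash
python3 - <<'E'
from h import *
np.set_printoptions(precision=1,suppress=True)
robot.servo_line([620.5,19.5,290],feed=50)
point(620.5,19.5,20)
shot("side","side1.png"); shot("scene","scene1.png")
a=cv2.imread("pics/side1.png")[140:320,140:400]; cv2.imwrite("pics/fin.png",cv2.resize(a,None,fx=3,fy=3,interpolation=cv2.INTER_CUBIC))
for c in("side","scene"):
    for n in("frosted_jar_cork","spoon_rest_bowl","egg_ring_mid"):
        for d in viewer.pinpoint(n,c)[:3]: print(c,n,round(d["confidence"],2),world(c,d["at"]))
robot.hold(0.3); print(robot.observe()["t"])
E
```

```text
25.2417 [620.5  19.5  69. ] [-1.3  0.3  0.2]
side frosted_jar_cork 0.98 [480.1  99.  133.3]
side frosted_jar_cork 0.44 [ 466.2 -121.4    1.7]
side spoon_rest_bowl 0.86 [ 465.4 -119.5   21.9]
side egg_ring_mid 0.84 [619.2  17.7  23. ]
side egg_ring_mid 0.81 [274.3 342.8  17.6]
side egg_ring_mid 0.72 [ 702.9 -344.1   19.8]
scene frosted_jar_cork 0.85 [478.8 101.  130.8]
scene spoon_rest_bowl 0.86 [ 464.5 -120.1   17.4]
scene egg_ring_mid 0.81 [ 703.8 -347.    21.7]
scene egg_ring_mid 0.67 [617.4  18.7  19.6]
scene egg_ring_mid 0.65 [693.1 222.3  -2.7]
25.9417
```

View pics/fin.png

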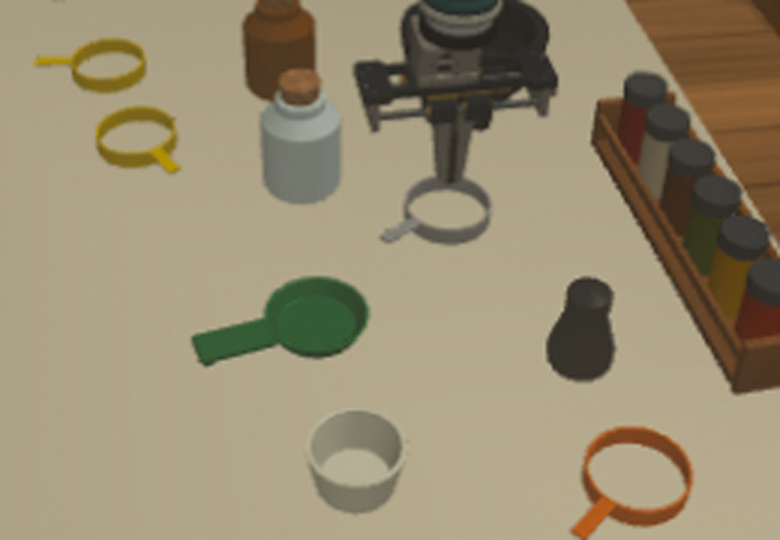

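The shut fingertips hover over the middle of the steel ring, clear of it (crop (452,183), above the ring centre at (448,210)). Everything is where it was, so I'm handing in.

```bash
python3 -c "
from h import *
robot.job_done(); print('handed in')"
```

```text
the job is handed in; nothing more can be done
handed in
```

The pointing check is done and handed in at about 26 s of the 56 s allowed. With the gripper shut and pointing straight down, I pointed at the frosted jar's cork, then the green spoon rest's bowl, then the middle of the steel egg ring. Each was held for 2.8 s with the fingertips 30 mm above it. Between them the fingertips travelled at about 270 mm, well above the 132 mm jars.

The last checks showed the three targets where they had been, to within about 5 mm, which is the cameras' noise. The measured force stayed within about 1.5 N of zero. The final side picture shows the fingertips over the ring and clear of it.

- **Missed detection:** the network found no egg ring in the last wrist picture. I corrected the ring position by about 4 mm from the rim visible in that picture. The final side and scene estimates agree with where I pointed to within 1–3 mm.
- **Wrong reports:** a few low-confidence ones, such as a cork on the spoon rest and a ring at the molcajete, did not match the pictures, so I ignored them.

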